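Wake up the laboratory bench

ROBOT

A 6-joint arm with a two-finger parallel gripper is mounted at the origin on the work surface. World frame = base frame: x ahead of the robot, y to its left, z up, the work surface at z = 0. Lengths are in m, angles in rad, forces in N, time in s.
With the tool pointing down it reaches from about 0.35 to 0.775 m from the base axis. Payload 5.5 kg.
Tool frame: the origin (TCP) lies between the finger pads; the fingertips stand 11 mm ahead of it and the grasp point (between the pads) lies 8 mm behind it (tips_ahead is the distance from the TCP to the fingertips, in m); z points along the fingers, y is the line along which they close (so a half turn about z gives the same grasp; the last joint's range is limited). The gripper opens to 85 mm and grips with 20 to 120 N. Pads are 22 mm wide; open, the fingers measure 114 mm over their backs; the gripper's body (76 mm by 85 mm) begins 54 mm behind the grasp point. The pads swing forward as they close: fully open they stand 13 mm farther back than shut.
Start: joints at [1.012, 0.313, 0.046, 1.304, 0, 1.431], TCP at [0.234, 0.525, 0.242] pointing down, gripper open.
Joint ranges: [-2.76, 2.76], [-0.86, 1.69], [-1.03, 1.26], [-2.2, 2.34], [-1.47, 1.5], [-3.14, 3.14]. Speed limits (rad/s): [2.57, 2.57, 3.14, 3.14, 3.14, 3.14].

INTERFACE

Orientations are given as a unit quaternion [w, x, y, z].
In Python, from workcell import * gives the robot as it stands. The module is installed in compiled form; this text tells all that it offers.
- The arm moves only by the tool jog_arm, never from a script. Its argument "moves" is a list of rows, each an object with "fingers": the closure, from 0 (fully open) to 1 (shut); "slide": the shift along the tool's x, y, z in mm, a list of three; "angular": the turn, a rotation vector about the tool's x, y, z in degrees, a list of three. A call has 1 to 10 rows; each row is the pose to reach, as a shift and turn from the pose commanded when the call began, along the tool's axes at that moment; what a row does not reach only later rows make up. A row lasts 1/12 s, in which the tool goes at most 41.7 mm and 7.16 degrees, less where a joint would pass 70% of its speed; a pose out of reach is approached as far as the arm can. A call with a gripper value outside its range is refused whole. The fingers move at their own pace and stop on an object; "squeeze" is the grip in N (left out, the last holds). Time passes only in rows, so rows that repeat a pose let the fingers close. It gives the time, the measured TCP pose, the force, the opening and the grip force at its end, in the units of the state.
- get_state(): the state, without advancing time (a new reading comes with each control period).
- read_camera(name): name is "side" or "top"; returns a dict with "color" (400x640x3 uint8, red, green, blue), "fovy" (degrees; the focal length in pixels is half the picture's height over the tangent of half this angle, whatever the lens; pixels are square), "cx", "cy" (the principal point, pixels), "D" ([k1, k2, p1, p2, k3] as OpenCV has them; the pictures are not rectified), "world_from_camera" (4x4, takes a point from camera to world coordinates). Camera axes: x right, y down, z forward; pixel columns grow to the right and rows downward; lengths in m; the calibration is good to about 2 mm. A picture is of the moment at which its call begins. There is no depth.
- hand_in(): hands the job in; it is judged then, once.
Trained networks look in a picture, given as the dict that the camera call returned (one of the last four; its "shot" number tells which), for a name from the list of things; names that differ only in an ending like _2 or _b are one class to them, and where a whole thing is asked for, a point or a joint stands for the part that bears it (a point fixed in the world has none). Each returns a list of dicts, best first, with "p" (0 to 1); they miss things now and then, are a little off and sometimes report something else, mostly with a low value. They report only what shows in the picture. A call takes as long as a camera call. They do not tell look-alikes from the thing itself.
- look_for(target, picture): "point" ([column, row] in pixels, amid what is visible of it).
- tip_of(target, picture): "point" ([column, row] in pixels: a listed point, or the origin of a listed thing).
The state is a dict: "clock": time; "joint_pos": joint angles; "qvel": joint speeds; "tau": joint torques, N m; "tcp_pos": TCP position; "orientation": TCP orientation; "wrist_force": force on the tool from outside, world axes, zero at the start; "ft_torque": the same for the moment, N m; "finger_gap": finger opening in m; "grip_force": force on a finger pad.
Only numpy, scipy, OpenCV 4.12 (cv2) and the standard library are available. Lean on these libraries where they do the work, as an engineer would, in place of code of your own. Each camera call takes 0.05 s, during which the arm holds its last target. There are 200 camera calls.

TASK

Switch the lab bench on with light fingertip taps, in this order: first the wide paddle switch (the mains), pressed at its raised, white-dotted end until that end is fully down; then the round button (the analyser), pressed fully in; then the narrow paddle switch (the computer), again at its dotted end until fully down. Press gently and leave every switch box standing where it is, without lifting or shoving it; do not press the square button, and do not disturb the jar, the tube rack or the mouse.

Things in the scene. Friction and masses are not known exactly. Their poses are not given: they have to be found in the camera images.
- switch_wide: mains switch: loose pale plastic box 94 x 70 mm and 40 mm high (0.6 kg, any way round). Origin: centre of its underside; x along its 94 mm length, z up. In its top: a rocker paddle, dark grey, 70 mm long (along x), 56 mm wide and 8 mm thick, pivoting about the box's y axis 43 mm above the bench. It is off: the +x end, marked with a white dot 12 mm across, stands up (top of that end about 54 mm above the bench), the other end is down.
- paddle_wide (a joint): wide paddle's rocker angle, rad: 0 = off (dotted end up), 0.40 = on (dotted end fully down, top at the dot about 42 mm above the bench). It has no spring, only friction: it stays where it is left. 2 N on the dot moves it, up to 6 N if pressed nearer the pivot. On counts from 0.30.
- wide_dot (a point): the white dot on the top face of the wide paddle, 26 mm from the pivot towards the raised end (about 52 mm above the bench when off): the place to tap. It moves with the paddle, which is springy: it gives 1 mm for every 3 N of push there and comes back, so press a few mm farther than its 10 mm travel
- switch_round: analyser switch: loose pale plastic box 94 x 70 mm and 40 mm high (0.6 kg, any way round). Origin: centre of its underside; x along its 94 mm length, z up. In the middle of its top stands a dark grey slightly domed round button 40 mm across, its top 54 mm above the bench when out and 46 mm when fully in; it moves straight down.
- button_round (a joint): round button: how far the button is pushed in, m: 0 = out, 0.008 = fully in. No spring, only friction (3 N): it stays where it is left. In counts from 0.006.
- round_top (a point): centre of the round button's top; moves with it. The button has a springy rubber cap that gives 1 mm for every 3 N of push and comes back, so press a few mm farther than its 8 mm travel
- switch_narrow: computer switch: loose pale plastic box 94 x 70 mm and 40 mm high (0.6 kg, any way round). Origin: centre of its underside; x along its 94 mm length, z up. In its top: a rocker paddle, dark grey, 70 mm long (along x), 22 mm wide and 8 mm thick, pivoting about the box's y axis 43 mm above the bench. It is off: the +x end, marked with a white dot 12 mm across, stands up (top of that end about 54 mm above the bench), the other end is down.
- paddle_narrow (a joint): narrow paddle's rocker angle, rad: 0 = off (dotted end up), 0.40 = on (dotted end fully down, top at the dot about 42 mm above the bench). It has no spring, only friction: it stays where it is left. 2 N on the dot moves it, up to 6 N if pressed nearer the pivot. On counts from 0.30.
- narrow_dot (a point): the white dot on the top face of the narrow paddle, 26 mm from the pivot towards the raised end (about 52 mm above the bench when off): the place to tap. It moves with the paddle, which is springy: it gives 1 mm for every 3 N of push there and comes back, so press a few mm farther than its 10 mm travel
- switch_square: standby switch, to be left alone: loose pale plastic box 94 x 70 mm and 40 mm high (0.6 kg, any way round). Origin: centre of its underside; x along its 94 mm length, z up. In the middle of its top stands a dark grey flat square button 36 x 36 mm, its top 54 mm above the bench when out and 46 mm when fully in; it moves straight down.
- button_square (a joint): square button: how far the button is pushed in, m: 0 = out, 0.008 = fully in. No spring, only friction (3 N): it stays where it is left. It must stay out.
- jar: bystander: closed specimen jar, 52 mm across, 70 mm tall, 0.12 kg; origin under its centre
- tube_rack: bystander: white rack 50 x 140 mm with four stoppered tubes, all one piece, 92 mm tall, 0.35 kg; origin under its centre, y along its length
- mouse: bystander: black computer mouse, 100 x 58 mm, 24 mm high; origin under its centre, x along its length
Mind the look-alikes: they are no part of the job. Leave any brown look-alike of the switch_round alone.

How it is judged:
On the way, in this order (a step that is already met when the one before it is completed fails the run):
1. the wide paddle is tapped on, the others still off (value of joint paddle_wide above 0.3 rad and value of joint button_round below 0.004 m and value of joint paddle_narrow below 0.15 rad), for 0.1 s.
2. then the round button is pushed in, the narrow paddle still off (value of joint paddle_wide above 0.3 rad and value of joint button_round above 0.006 m and value of joint paddle_narrow below 0.15 rad), for 0.1 s.
3. then the narrow paddle is tapped on (value of joint button_round above 0.006 m and value of joint paddle_narrow above 0.3 rad), for 0.1 s.
At the end, for the whole second after the job is handed in: Wide and narrow paddles on (at least 0.30 of 0.40 rad), round button in by at least 6 of 8 mm, square button out (within 3 mm), all four boxes, the jar, the rack and the mouse upright, at rest and within 20 mm of where they began (all of step 3 and value of joint paddle_wide above 0.3 rad and value of joint button_square below 0.003 m and distance of each of switch_wide, switch_round, switch_narrow, switch_square, jar, tube_rack, mouse from where it was at the start of the episode below 0.02 m and angle between each of switch_wide, switch_round, switch_narrow, switch_square, jar, tube_rack, mouse's own z axis and vertical below 0.1 rad and linear speed of each of switch_wide, switch_round, switch_narrow, switch_square below 0.01 m/s); the robot touches nothing.
It fails at once if switched out of order: the round button in before the wide paddle is on, or the narrow paddle before the round button is in ((value of joint button_round above 0.004 m and value of joint paddle_wide below 0.28 rad) or (value of joint paddle_narrow above 0.15 rad and value of joint button_round below 0.0055 m)).
It fails at once if the square button pressed (over 3 mm) (value of joint button_square above 0.003 m).
It fails at once if a switch box lifted (over 8 mm) or shoved over 20 mm (height (world z) of any of switch_wide, switch_round, switch_narrow, switch_square above 0.008 m or distance of any of switch_wide, switch_round, switch_narrow, switch_square from where it was at the start of the episode above 0.02 m).
It fails at once if a switch hit or pressed harder than 30 N (contact force between any of switch_wide, switch_round, switch_narrow, switch_square and the fingers above 30 N or contact force between any of switch_wide, switch_round, switch_narrow, switch_square and the arm above 30 N).
It fails at once if the jar, tube rack or mouse moved over 20 mm (distance of any of jar, tube_rack, mouse from where it was at the start of the episode above 0.02 m).
It also fails if it takes over 45 s, if anything falls off the work surface, if the arm or the gripper's body presses on something with over 40 N, if the wrist force passes 120 N, or if a joint passes its speed limit or range.

## Working session

There is one attempt and no reset: what is moved stays moved. The work goes in short steps, Python scripts to look and compute and a tool call to move; the robot and the scene stay as the last step left them, time stands still between calls to the robot, and variables do not carry over. Pictures are saved under pics/ and viewed, at most 10 in all, crops included, and the job is handed in when it is done.

Besides the shell and the picture viewer there is one more tool, called as name([rows], argument=value, ...), one row to a line, values as JSON. jog_arm: Moves the arm, as the interface text tells. Its arguments: {"type":"object","properties":{"moves":{"type":"array","items":{"type":"object","properties":{"fingers":{"type":"number"},"slide":{"type":"array","items":{"type":"number"}},"angular":{"type":"array","items":{"type":"number"}}}}},"squeeze":{"type":"number"}},"required":["moves"]}

```bash
mkdir -p pics; cat > h.py <<'E'
from workcell import *
import numpy as np, cv2
def K(p):
    h=p["color"].shape[0]; f=h/2/np.tan(np.radians(p["fovy"])/2)
    return np.array([[f,0,p["cx"]],[0,f,p["cy"]],[0,0,1.]])
def ray(p,px):
    n=cv2.undistortPoints(np.array([[px]],float),K(p),np.array(p["D"],float))[0,0]
    T=np.array(p["world_from_camera"]); return T[:3,3],T[:3,:3]@np.array([n[0],n[1],1])
def at_z(p,px,z):
    o,d=ray(p,px); return o+d*(z-o[2])/d[2]
def tri(p1,a,p2,b):
    o1,d1=ray(p1,a);o2,d2=ray(p2,b)
    s=np.linalg.lstsq(np.c_[d1,-d2],o2-o1,rcond=None)[0]
    A=o1+s[0]*d1;B=o2+s[1]*d2; return (A+B)/2,np.linalg.norm(A-B)
def proj(p,X):
    T=np.linalg.inv(np.array(p["world_from_camera"]))
    r=cv2.Rodrigues(T[:3,:3])[0]
    return cv2.projectPoints(np.array([X],float),r,T[:3,3],K(p),np.array(p["D"],float))[0][0,0]
def save(p,name,box=None,s=1):
    im=p["color"][:,:,::-1]
    if box: im=im[box[1]:box[3],box[0]:box[2]]
    cv2.imwrite("pics/"+name,cv2.resize(im,None,fx=s,fy=s,interpolation=cv2.INTER_CUBIC))
E
python3 - <<'E'
from h import *
np.set_printoptions(precision=3,suppress=True)
t=read_camera("top");s=read_camera("side")
save(t,"t0.png");save(s,"s0.png")
for n in ["switch_wide","wide_dot","switch_round","round_top","switch_narrow","narrow_dot","switch_square","button_square","jar","tube_rack","mouse"]:
    for nm,p in(("t",t),("s",s)):
        print(n,nm,[(np.round(d["point"]).tolist(),round(d["p"],2)) for d in tip_of(n,p)[:4]] if n!="button_square" else [(np.round(d["point"]).tolist(),round(d["p"],2)) for d in look_for(n,p)[:4]])
print(get_state())
E
```

```text
switch_wide t [([381.0, 250.0], 0.63)]
switch_wide s [([359.0, 193.0], 0.73)]
wide_dot t [([384.0, 236.0], 0.69), ([300.0, 247.0], 0.31)]
wide_dot s [([347.0, 173.0], 0.64), ([257.0, 241.0], 0.58)]
switch_round t [([172.0, 264.0], 0.93), ([180.0, 199.0], 0.72), ([448.0, 248.0], 0.7), ([239.0, 287.0], 0.61)]
switch_round s [([352.0, 373.0], 0.97), ([387.0, 300.0], 0.74), ([324.0, 300.0], 0.7), ([265.0, 351.0], 0.6)]
round_top t [([177.0, 195.0], 0.71), ([166.0, 260.0], 0.63), ([229.0, 228.0], 0.58), ([233.0, 285.0], 0.57)]
round_top s [([258.0, 340.0], 0.96), ([355.0, 356.0], 0.85), ([388.0, 282.0], 0.63), ([319.0, 283.0], 0.49)]
switch_narrow t [([303.0, 247.0], 0.75)]
switch_narrow s [([348.0, 242.0], 0.92)]
narrow_dot t [([296.0, 236.0], 0.69)]
narrow_dot s [([342.0, 228.0], 0.76)]
switch_square t [([450.0, 245.0], 0.79)]
switch_square s [([363.0, 161.0], 0.91)]
button_square t [([452.0, 245.0], 0.65)]
button_square s [([348.0, 235.0], 0.35), ([320.0, 286.0], 0.32)]
jar t [([398.0, 161.0], 0.9)]
jar s [([279.0, 172.0], 0.63)]
tube_rack t [([288.0, 160.0], 0.73)]
tube_rack s [([256.0, 243.0], 0.56)]
mouse t [([444.0, 169.0], 0.82)]
mouse s [([297.0, 150.0], 0.61)]
{'clock': 1.2, 'joint_pos': array([1.012, 0.313, 0.046, 1.304, 0.   , 1.431]), 'qvel': array([-0.   ,  0.001,  0.   , -0.   ,  0.   ,  0.001]), 'tau': array([ -0.001, -48.048,  29.881,   0.   ,  -0.   ,  -0.   ]), 'tcp_pos': array([0.234, 0.525, 0.242]), 'orientation': array([0.   , 0.208, 0.978, 0.   ]), 'wrist_force': array([ 0.355,  0.582, -0.429]), 'ft_torque': array([ 0.013,  0.01 , -0.035]), 'grip_force': 0.0, 'finger_gap': 0.08516604310442219}
```

View pics/t0.png

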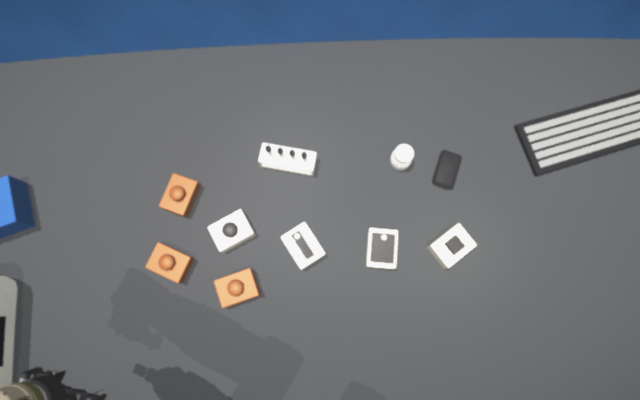

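View pics/s0.png

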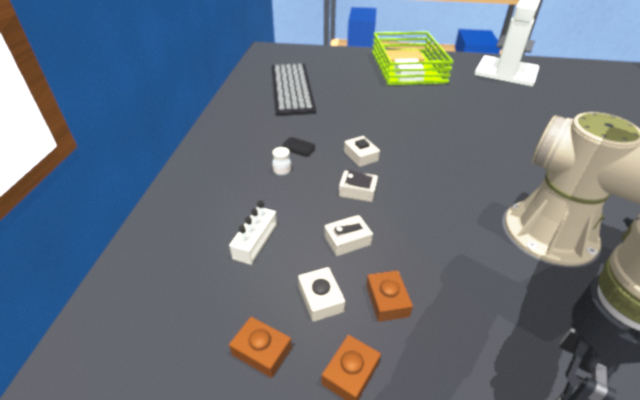

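The top view shows the pale round switch at about (231,230), narrow at (303,246) with its dot at about (296,236), wide at (382,249) with its dot at about (384,238), and square at (453,246). The side view shows round at (321,287), narrow dot at (339,230), wide dot at (350,176).
Look-alikes for round are the brown boxes at top (179,195), (168,263) and (237,288); the pale one at (231,230) is the right one. The wide and narrow paddles are told apart by paddle width.

```bash
python3 - <<'E'
from h import *
np.set_printoptions(precision=3,suppress=True)
t=read_camera("top");s=read_camera("side")
a=t["color"][205:275,200:480,::-1]; b=s["color"][160:320,290:390,::-1]
cv2.imwrite("pics/c1.png",np.vstack([cv2.resize(a,(780,195),interpolation=2),cv2.resize(cv2.rotate(b,0),(640,400),interpolation=2)[:, :].copy() if 0 else cv2.resize(np.pad(b,((0,0),(0,0),(0,0))),(780,390) if 0 else (250,400),interpolation=2).__class__(0) if 0 else np.hstack([cv2.resize(b,(250,400),interpolation=2),np.zeros((400,530,3),np.uint8)])]))
for n,pt,ps in [("wide_dot",(384,238),(350,176)),("narrow",(296,236),(339,230)),("round",(230,229),(321,287)),("square",(455,245),(362,145))]:
    print(n,tri(t,pt,s,ps),at_z(t,pt,.052),at_z(s,ps,.052))
for n in ["wide","narrow","round"]:
    pass
for n,px,z in [("wide box",(382,249),.04),("narrow box",(303,246),.04),("round",(231,231),.04),("jar",(401,157),.035),("rack",(288,159),.04),("mouse",(447,170),.02)]: print(n,at_z(t,px,z))
print(np.array(t["world_from_camera"])[:3,3],np.array(s["world_from_camera"])[:3,3])
E
```

```text
wide_dot (array([ 0.52 , -0.099,  0.049]), np.float64(0.0030118790640919248)) [ 0.518 -0.099  0.052] [ 0.522 -0.096  0.052]
narrow (array([0.533, 0.115, 0.05 ]), np.float64(0.00112410710001957)) [0.532 0.115 0.052] [0.534 0.116 0.052]
round (array([0.557, 0.278, 0.043]), np.float64(0.0008692821523585228)) [0.556 0.276 0.052] [0.556 0.285 0.052]
square (array([ 0.495, -0.276,  0.039]), np.float64(0.0006840160419685977)) [ 0.493 -0.271  0.052] [ 0.495 -0.256  0.052]
wide box [ 0.493 -0.094  0.04 ]
narrow box [0.509 0.099 0.04 ]
round [0.553 0.276 0.04 ]
jar [ 0.728 -0.161  0.035]
rack [0.733 0.13  0.04 ]
mouse [ 0.693 -0.282  0.02 ]
[0.39  0.064 1.077] [0.503 0.772 0.716]
```

View pics/c1.png

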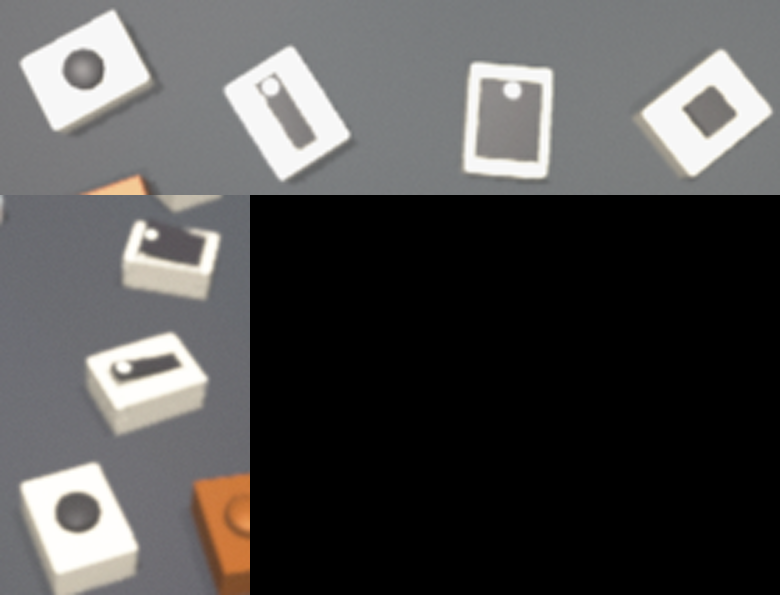

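The crop confirms the choice: the pale dome is the round switch, and the dots sit at top (384,238) for wide and (297,237) for narrow. Triangulated heights of 49–50 mm agree with the expected 52 mm. I'll shut the fingers and travel high towards the wide dot.

jog_arm([
  {"fingers": 1,"slide": [-30,-26,0],"angular": [0,0,0]},
  {"fingers": 1,"slide": [-65,-57,0],"angular": [0,0,0]},
  {"fingers": 1,"slide": [-95,-83,0],"angular": [0,0,0]},
  {"fingers": 1,"slide": [-125,-110,0],"angular": [0,0,-3]},
  {"fingers": 1,"slide": [-155,-136,0],"angular": [0,0,-6]},
  {"fingers": 1,"slide": [-185,-162,0],"angular": [0,0,-9]},
  {"fingers": 1,"slide": [-215,-188,0],"angular": [0,0,-12]},
  {"fingers": 1,"slide": [-245,-215,0],"angular": [0,0,-15]},
  {"fingers": 1,"slide": [-275,-241,0],"angular": [0,0,-17]},
  {"fingers": 1,"slide": [-300,-263,0],"angular": [0,0,-19]},
], squeeze=20)

```text
clock: 2.13
tcp_pos: [0.4017, 0.1608, 0.2426]
orientation: [0.001, 0.043, 0.999, 0.0]
wrist_force: [0.6, 1.2, 1.1]
finger_gap: 0.0003
grip_force: 0.0
```

jog_arm([
  {"fingers": 1,"slide": [-15,-27,10]},
  {"fingers": 1,"slide": [-32,-55,24]},
  {"fingers": 1,"slide": [-48,-85,38]},
  {"fingers": 1,"slide": [-65,-114,52]},
  {"fingers": 1,"slide": [-82,-143,66]},
  {"fingers": 1,"slide": [-98,-172,80]},
  {"fingers": 1,"slide": [-115,-202,94]},
  {"fingers": 1,"slide": [-131,-230,108]},
  {"fingers": 1,"slide": [-142,-250,120]},
  {"fingers": 1,"slide": [-142,-250,120]},
])

```text
schema error: expected keys fingers, slide, angular
```

```bash
python3 - <<'E'
from h import *
t=read_camera("top");s=read_camera("side")
a=cv2.resize(t["color"][190:310,310:450,::-1],(420,360),interpolation=2);b=cv2.resize(s["color"][110:230,300:420,::-1],(360,360),interpolation=2)
cv2.imwrite("pics/w1.png",np.hstack([a,b]))
x=get_state();p=x["tcp_pos"];print(p,x["orientation"],proj(t,p-[0,0,.011]),proj(s,p-[0,0,.011]))
E
```

```text
[0.40300659 0.1593437  0.24252515] [ 8.04362875e-04  4.66404179e-02  9.98911341e-01 -3.95818371e-04] [270.4414175  289.90689089] [407.51356149 187.0942334 ]
```

View pics/w1.png

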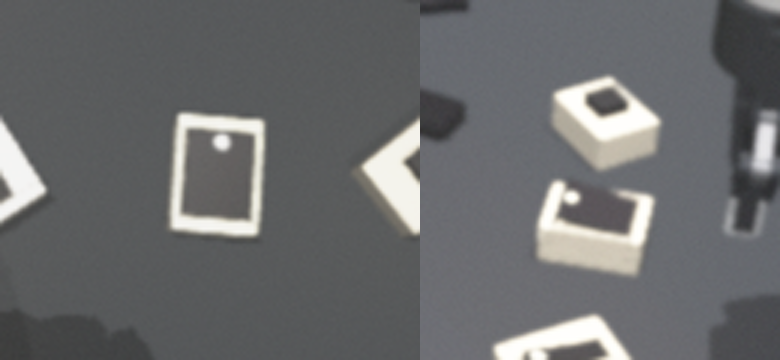

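The call was refused because the angular key was missing. The picture shows the bench unchanged, and the fingertip in the side view at about (408,188) matches the projected (407.5,187).

jog_arm([
  {"fingers": 1,"slide": [-15,-27,10],"angular": [0,0,0]},
  {"fingers": 1,"slide": [-32,-55,24],"angular": [0,0,0]},
  {"fingers": 1,"slide": [-48,-85,38],"angular": [0,0,0]},
  {"fingers": 1,"slide": [-65,-114,52],"angular": [0,0,0]},
  {"fingers": 1,"slide": [-82,-143,66],"angular": [0,0,0]},
  {"fingers": 1,"slide": [-98,-172,80],"angular": [0,0,0]},
  {"fingers": 1,"slide": [-115,-202,94],"angular": [0,0,0]},
  {"fingers": 1,"slide": [-131,-230,108],"angular": [0,0,0]},
  {"fingers": 1,"slide": [-142,-250,120],"angular": [0,0,0]},
  {"fingers": 1,"slide": [-142,-250,120],"angular": [0,0,0]},
])

```text
clock: 3.07
tcp_pos: [0.5216, -0.1012, 0.1198]
orientation: [-0.001, 0.045, 0.999, -0.0]
wrist_force: [-0.4, 0.8, 0.4]
finger_gap: -0.0004
grip_force: 0.0
```

```bash
python3 - <<'E'
from h import *
t=read_camera("top");s=read_camera("side")
a=cv2.resize(t["color"][190:310,310:450,::-1],(420,360),interpolation=2);b=cv2.resize(s["color"][110:230,300:420,::-1],(360,360),interpolation=2)
cv2.imwrite("pics/w2.png",np.hstack([a,b]))
x=get_state();p=x["tcp_pos"];print(p,x["orientation"],proj(t,p-[0,0,.011]),proj(s,p-[0,0,.011]),x["wrist_force"])
E
```

```text
[ 0.52028363 -0.09815461  0.1215219 ] [-9.31729869e-04  4.42000921e-02  9.99022087e-01  5.93965040e-04] [387.47666419 233.82305832] [351.82620316 158.10986317] [-0.4469044   0.74946697 -0.26872441]
```

View pics/w2.png

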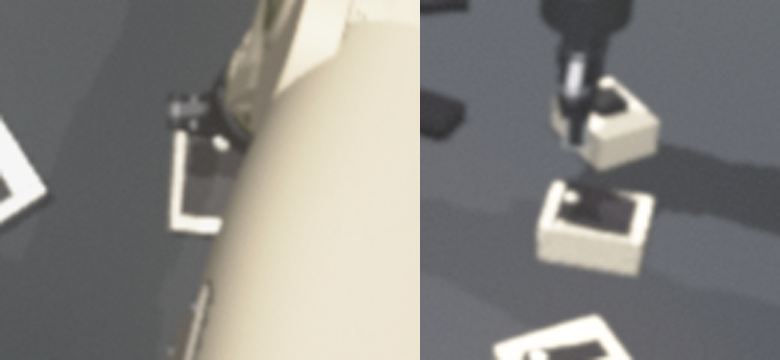

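The fingertip at side (351,159) stands directly above the dot. I'll descend fast at first, then slowly.

jog_arm([
  {"fingers": 1,"slide": [0,0,15],"angular": [0,0,0]},
  {"fingers": 1,"slide": [0,0,30],"angular": [0,0,0]},
  {"fingers": 1,"slide": [0,0,42],"angular": [0,0,0]},
  {"fingers": 1,"slide": [0,0,50],"angular": [0,0,0]},
  {"fingers": 1,"slide": [0,0,53],"angular": [0,0,0]},
  {"fingers": 1,"slide": [0,0,55],"angular": [0,0,0]},
  {"fingers": 1,"slide": [0,0,57],"angular": [0,0,0]},
  {"fingers": 1,"slide": [0,0,59],"angular": [0,0,0]},
  {"fingers": 1,"slide": [0,0,61],"angular": [0,0,0]},
  {"fingers": 1,"slide": [0,0,63],"angular": [0,0,0]},
])

```text
clock: 4.0
tcp_pos: [0.5218, -0.0985, 0.06]
orientation: [0.001, 0.044, 0.999, -0.0]
wrist_force: [1.3, 1.3, 1.7]
finger_gap: 0.0001
grip_force: 1.0
```

jog_arm([
  {"fingers": 1,"slide": [0,0,1],"angular": [0,0,0]},
  {"fingers": 1,"slide": [0,0,2],"angular": [0,0,0]},
  {"fingers": 1,"slide": [0,0,3],"angular": [0,0,0]},
  {"fingers": 1,"slide": [0,0,4],"angular": [0,0,0]},
  {"fingers": 1,"slide": [0,0,5],"angular": [0,0,0]},
  {"fingers": 1,"slide": [0,0,5],"angular": [0,0,0]},
])

```text
clock: 4.5
tcp_pos: [0.5217, -0.0987, 0.0546]
orientation: [0.001, 0.044, 0.999, -0.0]
wrist_force: [4.7, 0.5, 3.5]
finger_gap: -0.0002
grip_force: 2.0
```

jog_arm([
  {"fingers": 1,"slide": [0,0,1],"angular": [0,0,0]},
  {"fingers": 1,"slide": [0,0,2],"angular": [0,0,0]},
  {"fingers": 1,"slide": [0,0,2],"angular": [0,0,0]},
])

```text
clock: 4.75
tcp_pos: [0.5217, -0.0987, 0.0531]
orientation: [0.001, 0.044, 0.999, -0.0]
wrist_force: [3.4, 0.6, 8.9]
finger_gap: -0.0002
grip_force: 4.8
```

jog_arm([
  {"fingers": 1,"slide": [0,0,1],"angular": [0,0,0]},
  {"fingers": 1,"slide": [0,0,2],"angular": [0,0,0]},
  {"fingers": 1,"slide": [0,0,2],"angular": [0,0,0]},
])

```text
clock: 5.0
tcp_pos: [0.5218, -0.0987, 0.0524]
orientation: [0.001, 0.044, 0.999, -0.0]
wrist_force: [0.1, 1.2, 17.9]
finger_gap: 0.0002
grip_force: 8.4
```

Force rises to 18 N with the tip at 41 mm, so the paddle is at its stop. Retreating to look.

jog_arm([
  {"fingers": 1,"slide": [0,0,-3],"angular": [0,0,0]},
  {"fingers": 1,"slide": [0,0,-10],"angular": [0,0,0]},
  {"fingers": 1,"slide": [0,0,-30],"angular": [0,0,0]},
  {"fingers": 1,"slide": [0,0,-55],"angular": [0,0,0]},
  {"fingers": 1,"slide": [0,0,-80],"angular": [0,0,0]},
  {"fingers": 1,"slide": [0,30,-90],"angular": [0,0,0]},
  {"fingers": 1,"slide": [0,65,-90],"angular": [0,0,0]},
  {"fingers": 1,"slide": [-5,100,-90],"angular": [0,0,0]},
  {"fingers": 1,"slide": [-5,120,-90],"angular": [0,0,0]},
  {"fingers": 1,"slide": [-5,120,-90],"angular": [0,0,0]},
])

```text
clock: 5.83
tcp_pos: [0.5341, 0.0242, 0.1393]
orientation: [-0.002, 0.041, 0.999, 0.001]
wrist_force: [-1.0, -0.5, 0.1]
finger_gap: -0.0001
grip_force: 0.0
```

```bash
python3 - <<'E'
from h import *
t=read_camera("top");s=read_camera("side")
a=cv2.resize(t["color"][190:310,310:450,::-1],(420,360),interpolation=2);b=cv2.resize(s["color"][110:230,300:420,::-1],(360,360),interpolation=2)
cv2.imwrite("pics/w3.png",np.hstack([a,b]))
x=get_state();print(x["tcp_pos"],x["orientation"],x["joint_pos"],x["wrist_force"])
E
```

```text
[0.53436971 0.02141053 0.13925816] [-1.91336312e-03  4.26184863e-02  9.99089560e-01 -2.32514980e-04] [-1.09713137e-01  2.92872689e-01 -2.41385247e-01  1.04032534e+00
 -7.20493435e-04 -2.44488178e-02] [-0.23800171 -0.64961175  0.58387446]
```

View pics/w3.png

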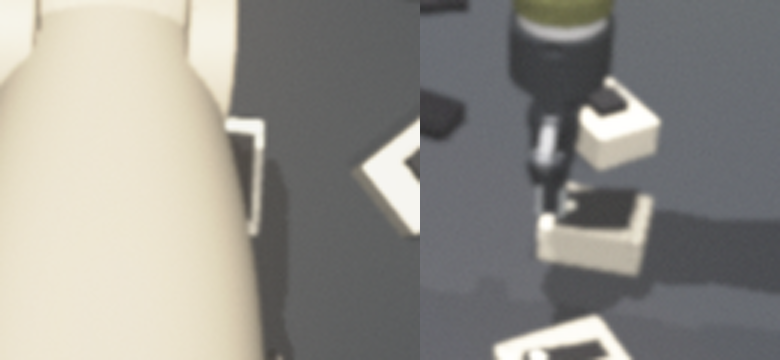

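The far edge of the paddle now stands lower and the near edge is raised (side crop around (605,215)). The box hasn't moved. On to the round button.

jog_arm([
  {"fingers": 1,"slide": [0,20,0],"angular": [0,0,0]},
  {"fingers": 1,"slide": [0,52,0],"angular": [0,0,0]},
  {"fingers": 1,"slide": [0,86,0],"angular": [0,0,0]},
  {"fingers": 1,"slide": [0,120,0],"angular": [0,0,0]},
  {"fingers": 1,"slide": [0,154,0],"angular": [0,0,0]},
  {"fingers": 1,"slide": [0,188,0],"angular": [0,0,0]},
  {"fingers": 1,"slide": [0,222,0],"angular": [0,0,0]},
  {"fingers": 1,"slide": [0,248,10],"angular": [0,0,0]},
  {"fingers": 1,"slide": [0,257,24],"angular": [0,0,0]},
  {"fingers": 1,"slide": [0,257,24],"angular": [0,0,0]},
])

```text
clock: 6.77
tcp_pos: [0.5567, 0.2769, 0.1129]
orientation: [-0.003, 0.043, 0.999, -0.001]
wrist_force: [-0.5, -0.0, 0.4]
finger_gap: -0.0002
grip_force: 0.0
```

```bash
python3 - <<'E'
from h import *
t=read_camera("top");s=read_camera("side")
a=cv2.resize(t["color"][180:300,170:310,::-1],(420,360),interpolation=2);b=cv2.resize(s["color"][210:330,270:390,::-1],(360,360),interpolation=2)
cv2.imwrite("pics/r1.png",np.hstack([a,b]))
x=get_state();p=x["tcp_pos"];print(p,x["orientation"],proj(t,p-[0,0,.011]),proj(s,p-[0,0,.011]),x["wrist_force"])
E
```

```text
[0.55751081 0.27515061 0.11509546] [-0.00166952  0.04398288  0.99903035 -0.00103801] [225.7449984  225.02250271] [321.09912461 267.0839111 ] [-0.14379765  0.34289169  0.09850205]
```

View pics/r1.png

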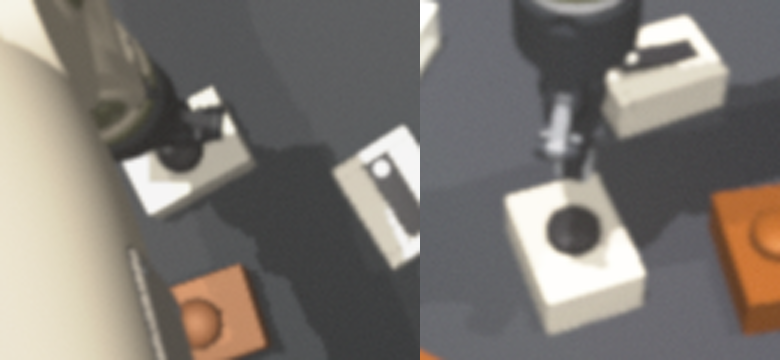

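The fingertip at side (321,267) is straight above the dome at (321,286), on the pale box. Pressing.

jog_arm([
  {"fingers": 1,"slide": [0,0,14],"angular": [0,0,0]},
  {"fingers": 1,"slide": [0,0,28],"angular": [0,0,0]},
  {"fingers": 1,"slide": [0,0,40],"angular": [0,0,0]},
  {"fingers": 1,"slide": [0,0,45],"angular": [0,0,0]},
  {"fingers": 1,"slide": [0,0,47],"angular": [0,0,0]},
  {"fingers": 1,"slide": [0,0,49],"angular": [0,0,0]},
  {"fingers": 1,"slide": [0,0,51],"angular": [0,0,0]},
  {"fingers": 1,"slide": [0,0,53],"angular": [0,0,0]},
  {"fingers": 1,"slide": [0,0,55],"angular": [0,0,0]},
  {"fingers": 1,"slide": [0,0,57],"angular": [0,0,0]},
])

```text
clock: 7.7
tcp_pos: [0.5592, 0.2767, 0.06]
orientation: [0.001, 0.044, 0.999, -0.0]
wrist_force: [0.6, -3.2, 2.4]
finger_gap: 0.0002
grip_force: 1.2
```

jog_arm([
  {"fingers": 1,"slide": [0,0,1],"angular": [0,0,0]},
  {"fingers": 1,"slide": [0,0,2],"angular": [0,0,0]},
  {"fingers": 1,"slide": [0,0,3],"angular": [0,0,0]},
  {"fingers": 1,"slide": [0,0,3],"angular": [0,0,0]},
])

```text
clock: 8.03
tcp_pos: [0.5589, 0.2769, 0.0564]
orientation: [0.0, 0.044, 0.999, 0.0]
wrist_force: [2.0, -1.7, 2.2]
finger_gap: -0.0002
grip_force: 1.2
```

jog_arm([
  {"fingers": 1,"slide": [0,0,1],"angular": [0,0,0]},
  {"fingers": 1,"slide": [0,0,2],"angular": [0,0,0]},
  {"fingers": 1,"slide": [0,0,2],"angular": [0,0,0]},
])

```text
clock: 8.28
tcp_pos: [0.5589, 0.2769, 0.0548]
orientation: [0.001, 0.044, 0.999, 0.0]
wrist_force: [0.8, -1.4, 6.5]
finger_gap: 0.0001
grip_force: 3.2
```

jog_arm([
  {"fingers": 1,"slide": [0,0,1],"angular": [0,0,0]},
  {"fingers": 1,"slide": [0,0,2],"angular": [0,0,0]},
  {"fingers": 1,"slide": [0,0,2],"angular": [0,0,0]},
])

```text
clock: 8.53
tcp_pos: [0.5589, 0.277, 0.0534]
orientation: [0.001, 0.044, 0.999, 0.0]
wrist_force: [-1.6, -1.9, 10.2]
finger_gap: -0.0001
grip_force: 5.1
```

Force is 10 N with the tip at 42 mm, which is the full 8 mm plus about 3.4 mm of cap give. Retreating and going to the narrow dot, turning the tool to line up with the paddle.

jog_arm([
  {"fingers": 1,"slide": [0,0,-3],"angular": [0,0,0]},
  {"fingers": 1,"slide": [0,0,-10],"angular": [0,0,0]},
  {"fingers": 1,"slide": [0,0,-30],"angular": [0,0,0]},
  {"fingers": 1,"slide": [0,0,-60],"angular": [0,0,-6]},
  {"fingers": 1,"slide": [2,-30,-70],"angular": [0,0,-12]},
  {"fingers": 1,"slide": [4,-65,-70],"angular": [0,0,-18]},
  {"fingers": 1,"slide": [6,-100,-70],"angular": [0,0,-24]},
  {"fingers": 1,"slide": [8,-135,-70],"angular": [0,0,-31]},
  {"fingers": 1,"slide": [8,-162,-66],"angular": [0,0,-38]},
  {"fingers": 1,"slide": [8,-162,-62],"angular": [0,0,-38]},
])

```text
clock: 9.37
tcp_pos: [0.5351, 0.1124, 0.1141]
orientation: [-0.001, -0.285, 0.959, -0.0]
wrist_force: [0.1, 0.7, -0.7]
finger_gap: 0.0002
grip_force: 0.0
```

```bash
python3 - <<'E'
from h import *
t=read_camera("top");s=read_camera("side")
a=cv2.resize(t["color"][180:300,200:340,::-1],(420,360),interpolation=2);b=cv2.resize(s["color"][200:320,280:400,::-1],(360,360),interpolation=2)
cv2.imwrite("pics/n1.png",np.hstack([a,b]))
x=get_state();p=x["tcp_pos"];print(p,x["orientation"],proj(t,p-[0,0,.011]),proj(s,p-[0,0,.011]),x["wrist_force"],x["joint_pos"][5])
E
```

```text
[0.53532656 0.11549333 0.11350181] [-9.97479852e-04 -2.82382415e-01  9.59301101e-01  7.57746499e-04] [294.46452389 231.79146135] [339.18776021 214.07228075] [0.41243479 0.19679663 0.2404648 ] -0.5072291777973805
```

View pics/n1.png

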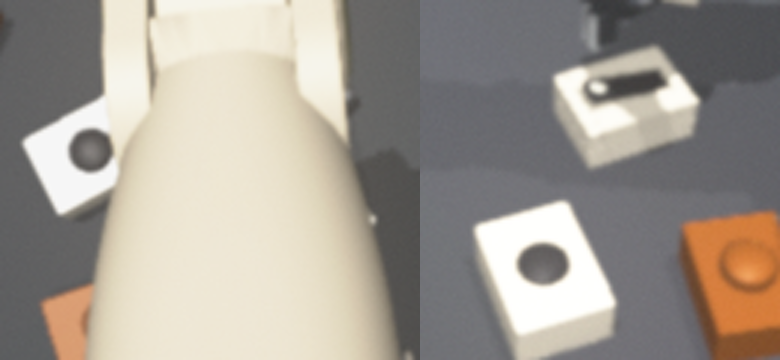

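The round button is now low in its box (side (321,288)) and the box hasn't moved. The tip at side (340,215) is above the narrow dot at (339,229). Pressing.

jog_arm([
  {"fingers": 1,"slide": [0,0,14],"angular": [0,0,0]},
  {"fingers": 1,"slide": [0,0,28],"angular": [0,0,0]},
  {"fingers": 1,"slide": [0,0,40],"angular": [0,0,0]},
  {"fingers": 1,"slide": [0,0,45],"angular": [0,0,0]},
  {"fingers": 1,"slide": [0,0,47],"angular": [0,0,0]},
  {"fingers": 1,"slide": [0,0,49],"angular": [0,0,0]},
  {"fingers": 1,"slide": [0,0,51],"angular": [0,0,0]},
  {"fingers": 1,"slide": [0,0,53],"angular": [0,0,0]},
  {"fingers": 1,"slide": [0,0,55],"angular": [0,0,0]},
  {"fingers": 1,"slide": [0,0,57],"angular": [0,0,0]},
])

```text
clock: 10.3
tcp_pos: [0.5374, 0.1164, 0.058]
orientation: [0.001, -0.284, 0.959, -0.0]
wrist_force: [0.3, 0.8, 2.1]
finger_gap: -0.0004
grip_force: 1.3
```

jog_arm([
  {"fingers": 1,"slide": [0,0,1],"angular": [0,0,0]},
  {"fingers": 1,"slide": [0,0,2],"angular": [0,0,0]},
  {"fingers": 1,"slide": [0,0,3],"angular": [0,0,0]},
  {"fingers": 1,"slide": [0,0,3],"angular": [0,0,0]},
])

```text
clock: 10.63
tcp_pos: [0.537, 0.1161, 0.0545]
orientation: [0.001, -0.284, 0.959, -0.0]
wrist_force: [2.5, 1.0, 2.4]
finger_gap: -0.0001
grip_force: 1.4
```

jog_arm([
  {"fingers": 1,"slide": [0,0,1],"angular": [0,0,0]},
  {"fingers": 1,"slide": [0,0,2],"angular": [0,0,0]},
  {"fingers": 1,"slide": [0,0,2],"angular": [0,0,0]},
])

```text
clock: 10.88
tcp_pos: [0.537, 0.116, 0.0525]
orientation: [0.001, -0.284, 0.959, -0.0]
wrist_force: [3.4, 1.6, 5.4]
finger_gap: -0.0002
grip_force: 2.4
```

jog_arm([
  {"fingers": 1,"slide": [0,0,1],"angular": [0,0,0]},
  {"fingers": 1,"slide": [0,0,2],"angular": [0,0,0]},
  {"fingers": 1,"slide": [0,0,2],"angular": [0,0,0]},
])

```text
clock: 11.13
tcp_pos: [0.537, 0.1161, 0.0514]
orientation: [0.001, -0.284, 0.959, -0.0]
wrist_force: [0.7, 0.8, 10.2]
finger_gap: -0.0001
grip_force: 5.2
```

jog_arm([
  {"fingers": 1,"slide": [0,0,-3],"angular": [0,0,0]},
  {"fingers": 1,"slide": [0,0,-10],"angular": [0,0,0]},
  {"fingers": 1,"slide": [0,0,-30],"angular": [0,0,0]},
  {"fingers": 1,"slide": [0,0,-60],"angular": [0,0,0]},
  {"fingers": 1,"slide": [0,0,-95],"angular": [0,0,0]},
  {"fingers": 1,"slide": [0,0,-130],"angular": [0,0,0]},
  {"fingers": 1,"slide": [15,-25,-140],"angular": [0,0,0]},
  {"fingers": 1,"slide": [30,-50,-140],"angular": [0,0,0]},
  {"fingers": 1,"slide": [40,-70,-140],"angular": [0,0,0]},
  {"fingers": 1,"slide": [40,-70,-140],"angular": [0,0,0]},
])

```text
clock: 11.97
tcp_pos: [0.5401, 0.0322, 0.19]
orientation: [-0.001, -0.282, 0.959, -0.001]
wrist_force: [0.1, -0.4, -0.2]
finger_gap: 0.0003
grip_force: 0.0
```

```bash
python3 - <<'E'
from h import *
t=read_camera("top");s=read_camera("side")
cv2.imwrite("pics/e1.png",cv2.resize(s["color"][120:330,230:430,::-1],(570,599),interpolation=2))
x=get_state();print(x["tcp_pos"],x["wrist_force"],x["clock"])
E
```

```text
[0.53966019 0.03487418 0.18956222] [ 0.82802517  0.15666507 -0.19929985] 12.0667
```

View pics/e1.png

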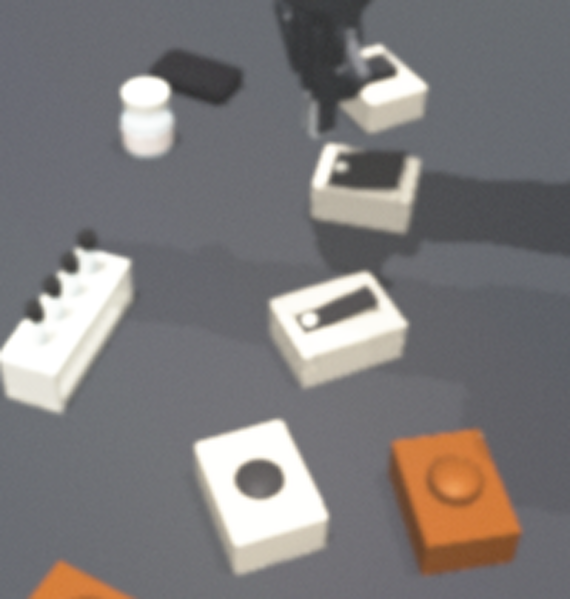

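The side crop shows both dotted ends down (wide dot at crop (341,166), narrow dot at (308,320)) and the round button low. All boxes, the jar, the rack and the mouse are in place, and the arm is clear. Handing in.

```bash
python3 -c "
from workcell import *
print(hand_in())"
```

```text
the job is handed in; nothing more can be done
None
```

I tapped on the mains, analyser and computer switches in that order and handed the job in. The last pictures show all three switches on and nothing displaced, but the hand-in returned no verdict.

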